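# Tuck the archive box flap beneath its lip

## Task

Close the archive box: with the fingertips push its standing flap over until it lies flat on the opening, then push the flap along by its raised ridge so that its free edge slides beneath the dark metal lip, fully home, and let go so that the lip alone holds it down. Only touch and push: pinch or lift nothing, and leave the other things on the table where they stand.

Things in the scene. Friction and masses are not known exactly. Their poses are not given: they have to be found in the camera images.
- box: buff board box fixed to the table, 260 mm (x) by 190 mm (y), 70 mm tall, black corner strips. Origin: centre of its underside, z up; its x runs from the hinge side, which roughly faces the robot, towards the lip. Its -x half is an open mouth with paper sleeves, which the flap covers; from x = -20 to +130 mm it is a closed flat deck, 70 mm above the table.
- hinge_mid (a point): middle of the flap's hinge line, which runs along the box's y; in the box's frame at (-122, 0, 72) mm. It stays where it is as the flap moves; axes as the box's.
- flap_hinge (a joint): flap angle, rad: 0 = flat over the mouth, 1.57 = upright, more = leaning away from the lip, towards the robot (limit 2.3). Starts at 1.25 to 1.95 and stays there by friction (0.04 N m). Springy (0.08 N m/rad about 1.6 rad): pressed flat and let go it rises to about 0.8 unless its edge is beneath the lip. 2 to 3 N, 60 mm from the hinge, keeps it flat.
- flap (a joint): how far the flap is slid out of its hinge strip, in its own plane, away from the hinge, in m: starts at 0 to 0.003 (0 = fully in), 0.034 = fully out, at the end stop. Sliding takes about 2.5 N, plus a little rubbing at the lip; it stays where it is left. Fold the flap flat before sliding it beyond 0.006, else its edge meets the lip from above.
- ridge (a point): middle of the top of the ridge on the flap's outer face (the top face once folded; facing the robot side when upright). The ridge runs along y, 70 mm long, 8 mm thick, 9 mm tall, its middle 76 mm from the hinge when the flap is fully in. The point's axes turn with the flap: x towards the free edge, z out of the outer face.
- flap_edge (a point): middle of the flap's free edge, 110 mm from the hinge when fully in, at mid thickness. The flap is a stiff board 156 mm wide (y), 4 mm thick, centred on the hinge line's height: flat, its top is 74 mm above the table. A dark strip 2 mm thick covers its outer face for the first 36 mm from the hinge; from there to the ridge the board is plain.
- lip_front (a point): middle of the lip's underside at its mouth, in the box's frame at (6, 0, 79) mm. The lip is a dark metal bridge over the deck, 182 mm along y, 3 mm thick, from box x = 6 to 28 mm, underside 9 mm above the deck; a flare slopes up from its mouth to x = -3 mm, 86 mm height. Flat and fully in, the flap's edge is 18 mm short of the mouth; fully out, 16 mm beneath.
- loupe: Bystander, loose, to be left alone: black stand loupe, 38 mm across and 40 mm tall, standing on the closed half of the box; origin under its centre.
- tape_roll: Bystander, loose, to be left alone: roll of white paper tape lying flat, 76 mm across, 24 mm tall, beside the box; origin under its centre.
- card_box: Bystander, loose, to be left alone: small closed cardboard box, 110 x 75 x 60 mm, beside the box; origin under its centre.
- sanitizer: Bystander, loose, to be left alone: clear bottle, 56 mm across, 150 mm tall; origin under its centre.
- tissue_box: Bystander, loose, to be left alone: white carton, 120 x 120 x 110 mm; origin under its centre.
- mug: Bystander, loose, to be left alone: white mug, 80 mm across, 90 mm tall; origin under its centre.
- paste_jar: Bystander, loose, to be left alone: glass jar with lid, 60 mm across, 70 mm tall; origin under its centre.

How it is judged:
By the outcome, as a careful person would: the job done as asked, in the order asked, and still so for the second after the job is handed in, with the robot touching nothing.
It also fails if it takes over 40 s, if anything falls off the work surface, if the arm or the gripper's body presses on something with over 40 N, if the wrist force passes 120 N, or if a joint passes its speed limit or range.

## Robot

A 7-joint arm with a two-finger parallel gripper is mounted at the origin on the work surface. World frame = base frame: x ahead of the robot, y to its left, z up, the work surface at z = 0. Lengths are in m, angles in rad, forces in N, time in s.
With the tool pointing down it reaches from about 0.4 to 0.85 m from the base axis. Payload 10.4 kg.
Tool frame: the origin (TCP) lies at the very end of the fingers, on their centre line; the grasp point (between the pads) lies 19 mm behind it (bot.grasp_offset is the distance from the TCP to the grasp point, in m); z points along the fingers, y is the line along which they close (so a half turn about z gives the same grasp; the last joint's range is limited). The gripper opens to 87 mm and grips with 3 to 60 N. Pads are 19 mm wide; open, the fingers measure 117 mm over their backs; the gripper's body (75 mm by 190 mm) begins 51 mm behind the grasp point.
Start: joints at [1.224, 0.332, -0.065, 1.46, 0.022, 1.35, -0.088], TCP at [0.199, -0.593, 0.223] pointing down, gripper open.
Joint ranges: [-2.6, 2.6], [-0.5, 2.12], [-1.47, 1.34], [0.16, 2.42], [-1.27, 4.41], [0.06, 2.06], [-2.6, 2.6]. Speed limits (rad/s): [2.22, 2.22, 2.79, 2.79, 3.14, 3.14, 3.14].

## Interface

Orientations are given as a rotation vector (axis times angle).
In Python, from bench import bot, vision gives the robot as it stands. Calls block until the motion is done:
- bot.reach(position, orientation): joint-space move of the TCP to a pose.
- bot.move_straight(position, orientation=None, rate=0.15, f_stop=None): straight line of the TCP; orientation=None keeps the orientation; rate is the mean speed in m/s. With f_stop (N) it stops when the force on the tool has changed by that much, and returns True; else False.
- bot.movej(angles): joint-space move.
- bot.move_gripper(opening, effort=None): finger opening in m; effort is the grip in N (None keeps the last); returns when the fingers have stopped.
- bot.sleep(seconds).
- bot.solve_ik(position, orientation): joint angles nearest the present ones, or None.
- vision.snapshot(name): name is "scene" or "top" or "wrist"; returns the picture (400x640x3 uint8, red, green, blue); there is no depth.
- vision.get_calibration(name): a dict with "fx", "fy", "cx", "cy" (pixels), "k1" (the pictures are not rectified: a ray, as slopes to the right and down, at radius r is drawn at 1 + k1 r^2 times it, then the intrinsics apply), "world_from_camera" (4x4, takes a point from camera to world coordinates); the wrist camera has in their place "T_tool_cam" (4x4, takes a point from camera to tool coordinates, whose origin is the TCP and whose axes are the flange's). Camera axes: x right, y up, looking along -z (the intrinsics and any distortion apply to the point x, -y, -z); pixel columns grow to the right and rows downward; lengths in m; the calibration is good to about 2 mm. A picture is of the moment at which its call begins: read the wrist's pose just before it. get_calibration takes no time and is no camera call.
A pose or a line that the arm cannot do raises bot.MotionError and nothing moves.
- bot.finish_job(): hands the job in, once; it reports no verdict.
Readings, each from a call of its own:
- bot.get_time(): time.
- bot.get_joint_positions(): joint angles.
- bot.get_qvel(): joint speeds.
- bot.get_effort(): joint torques, N m.
- bot.get_tcp_pos(): TCP position.
- bot.get_tcp_rot(): TCP orientation.
- bot.get_wrist_force(): force on the tool from outside, world axes, zero at the start.
- bot.get_ft_torque(): the same for the moment, N m.
- bot.get_opening(): finger opening in m.
Only numpy, scipy, OpenCV 4.12 (cv2) and the standard library are available. Lean on these libraries where they do the work, as an engineer would, in place of code of your own. Each camera call takes 0.05 s, during which the arm holds its last target. There are 200 camera calls.

## Working session

There is one attempt and no reset: what is moved stays moved. The work goes in short steps, each a Python script; the robot and the scene stay as the last script left them, time stands still between calls to the robot, and variables do not carry over. Pictures are saved under pics/ and viewed, on a budget of 10 in all, crops included, one or two more only if the job needs it, and the job is handed in when it is done.

```bash
mkdir -p pics; python3 - <<'E'
from bench import bot, vision
import cv2
for n in("scene","top"):
    cv2.imwrite(f"pics/{n}0.png",cv2.resize(vision.snapshot(n)[:,:,::-1],(800,500),interpolation=cv2.INTER_CUBIC))
    print(n,vision.get_calibration(n))
print(bot.get_tcp_pos(),bot.get_tcp_rot(),bot.get_time(),bot.get_opening())
E
```

```text
scene {'fx': 491.3712386809798, 'fy': 491.3712386809798, 'cx': 314.2593404706073, 'cy': 196.9611350837247, 'k1': 0.01608619170274143, 'world_from_camera': array([[ 0.83104136, -0.40497895,  0.3812641 ,  1.15872119],
       [ 0.5560459 ,  0.62158619, -0.55176405, -0.7334967 ],
       [-0.01353568,  0.67053908,  0.74175072,  1.09360277],
       [ 0.        ,  0.        ,  0.        ,  1.        ]])}
top {'fx': 454.8276085171837, 'fy': 454.8276085171837, 'cx': 315.24108548702765, 'cy': 195.72660869417808, 'k1': 0.042350541110887124, 'world_from_camera': array([[ 0.00894761,  0.99656454, -0.082335  ,  0.49768796],
       [-0.99989433,  0.00797322, -0.01215561, -0.01077679],
       [-0.01145738,  0.08243506,  0.99653058,  1.50705788],
       [ 0.        ,  0.        ,  0.        ,  1.        ]])}
[ 0.19875577 -0.59218269  0.22182343] [-3.09922664e+00 -5.06229564e-01  4.40263574e-04] 0.1 0.08713745264031893
```

View pics/scene0.png

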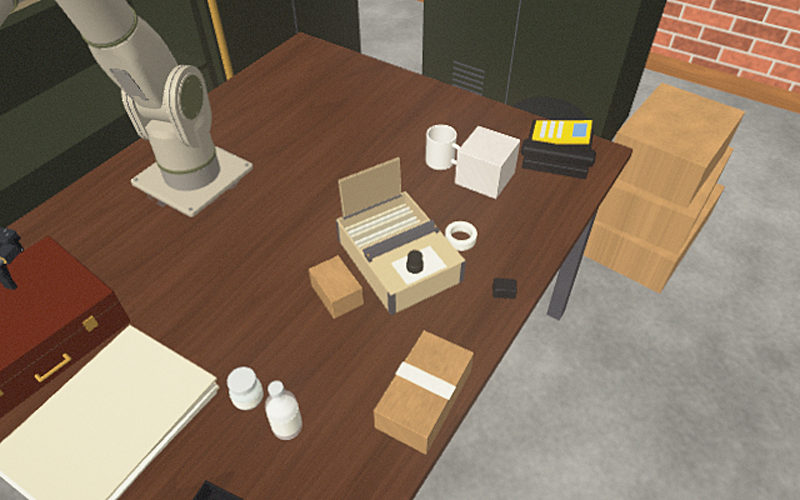

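View pics/top0.png

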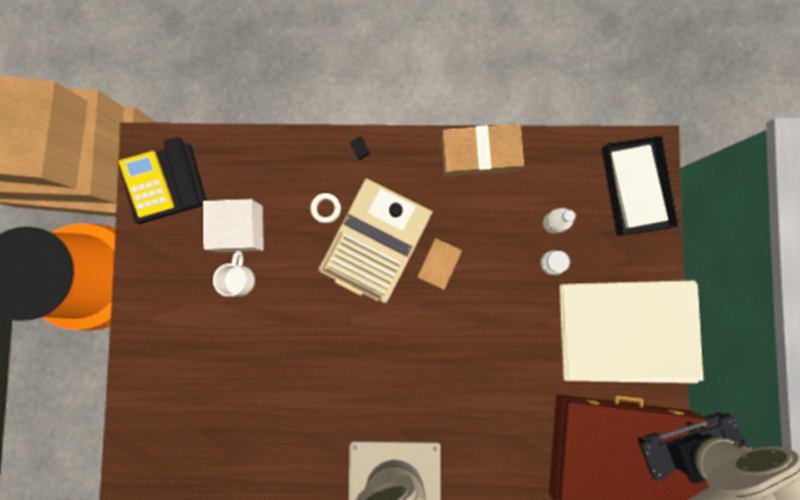

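The scene view shows the flap standing near upright at about (370,185), with the lip at (400,240). The top view shows the box centred near (377,240), the loupe at (396,210), the tape roll at (325,208) and the card box at (440,263). I'll enlarge both.

```bash
python3 - <<'E'
import cv2
from bench import vision
def crop(n,x,y,w,h,s):
    im=vision.snapshot(n)[:,:,::-1][y:y+h,x:x+w]
    im=cv2.resize(im,None,fx=s,fy=s,interpolation=cv2.INTER_CUBIC)
    cv2.imwrite(f"pics/{n}_c.png",im)
crop("top",240,135,133,112,6)   # px = 240+u/6 
crop("scene",240,115,150,140,4)
E
```

```text
(no output)
```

View pics/top_c.png

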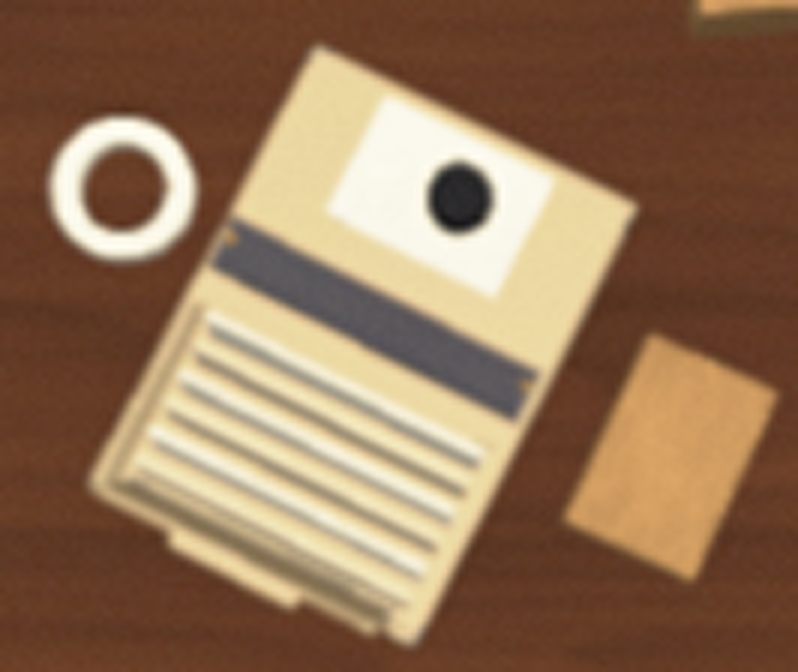

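View pics/scene_c.png

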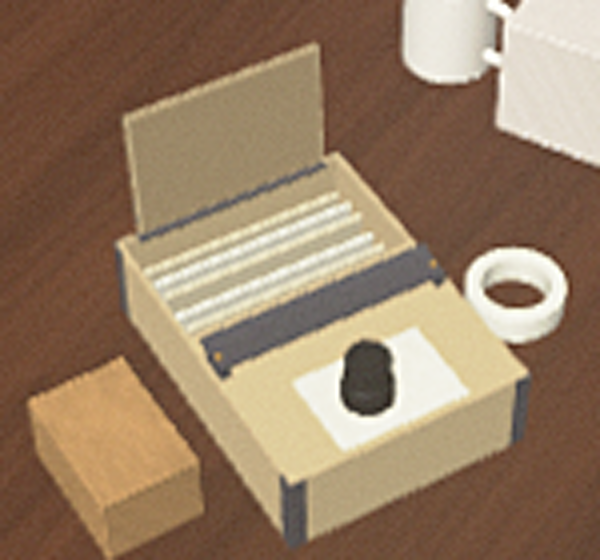

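```bash
cat > h.py <<'E'
import numpy as np, cv2
from scipy.optimize import least_squares
from scipy.spatial.transform import Rotation as R
from bench import bot, vision
def proj(n,P,T=None):
    c=vision.get_calibration(n); T=c["world_from_camera"] if T is None else T
    q=(np.atleast_2d(P)-T[:3,3])@T[:3,:3]
    s=np.c_[q[:,0],-q[:,1]]/-q[:,2:3]; s=s*(1+c["k1"]*(s**2).sum(1,keepdims=True))
    return s*[c["fx"],c["fy"]]+[c["cx"],c["cy"]]
def box2w(p,P):
    P=np.atleast_2d(P); c,s=np.cos(p[2]),np.sin(p[2])
    return np.c_[p[0]+c*P[:,0]-s*P[:,1],p[1]+s*P[:,0]+c*P[:,1],P[:,2]]
E
python3 - <<'E'
from h import *
C=np.array([[.13,.095,.07],[.13,-.095,.07],[-.13,.095,.07],[-.13,-.095,.07]])
top=np.array([[318,45],[637,205],[92,487],[412,645]])/6+[240,135]
sc=np.array([[527,375],[290,478],[338,155],[120,242]])/4+[240,115]
f=lambda p:np.r_[(proj("top",box2w(p,C))-top).ravel(),(proj("scene",box2w(p,C))-sc).ravel()]
r=least_squares(f,[.6,0,-.4]);print(r.x,r.fun.round(1))
fs=np.array([[318,45],[124,116]])/4+[240,115]
def g(a):
    P=[[-.122+a[1]*np.cos(a[0])+0.002*np.sin(a[0]),s*.078,.072+a[1]*np.sin(a[0])-.002*np.cos(a[0])] for s in(1,-1)]
    return np.r_[(proj("scene",box2w(r.x,P))-fs).ravel(),(a[1]-.1115)*100]
q=least_squares(g,[1.5,.11]);print(q.x,q.fun.round(1))
E
```

```text
[ 0.62936891  0.05353041 -0.4632255 ] [-0.3 -0.4 -0.4 -0.4 -0.3 -1.7 -0.2 -0.6  0.2 -0.7 -0.8  1.2 -0.5 -1.3
 -1.9 -0.6]
[1.6260635  0.11231755] [ 0.1 -0.4 -0.2  0.4  0.1]
```

The fit gives the box at (0.629, 0.054) with yaw -0.463, and the flap at about 1.63 rad and almost fully in. I'll check IK along the folding path, then move to a viewing pose behind the flap and look with the wrist camera.

```bash
cat >> h.py <<'E'
BP=np.array([.6294,.0535,-.4632])
W=.0095
def ori(phi,p=BP):
    c,s=np.cos(phi),np.sin(phi)
    M=np.array([[c,0,s],[0,-1,0],[s,0,-c]])
    M=M if not FLIP else M@np.diag([-1,-1,1.])
    return (R.from_euler('z',p[2])*R.from_matrix(M)).as_rotvec()
FLIP=False
def tip(x,z,phi,y=0,p=BP):
    "TCP so that the front lower corner of the fingers is at box (x,y,z)"
    return box2w(p,[x-W*np.cos(phi),y,z-W*np.sin(phi)])[0],ori(phi,p)
def fold(th,d=.058,p=BP,off=0,k=.43):
    n=.002+off
    return tip(-.122+d*np.cos(th)-n*np.sin(th),.072+d*np.sin(th)+n*np.cos(th),k*max(th,0),0,p)
E
python3 - <<'E'
import h; from h import *
bot.move_gripper(0.0)
for F in(False,True):
    h.FLIP=F
    print(F)
    for a in (tip(-.21,.2,.75),fold(1.6,off=.03),fold(1.2),fold(.8),fold(.4),fold(0),tip(-.016,.074,0)):
        q=bot.solve_ik(*a); print(None if q is None else np.round(q,2))
E
```

```text
False
None
None
None
[-1.12  0.11  0.74  2.06  0.26  0.79 -2.58]
[-0.97  0.26  0.75  1.93 -0.08  0.89 -2.24]
[ 0.4   0.46 -0.78  1.74  0.36  1.09 -2.53]
[ 0.37  0.52 -0.71  1.64  0.37  1.12 -2.47]
True
[ 0.05 -0.23 -0.93  2.25  0.68  0.96 -0.16]
[ 0.32  0.01 -1.09  2.26  0.92  0.86 -0.28]
[ 0.81  0.32 -1.47  2.1   0.98  0.98 -0.07]
[ 0.64  0.3  -1.16  1.98  0.7   0.95  0.24]
[ 0.59  0.42 -1.06  1.85  0.58  1.03  0.4 ]
[ 0.6   0.58 -1.07  1.73  0.55  1.16  0.48]
[ 0.51  0.6  -0.92  1.63  0.51  1.17  0.58]
```

```bash
sed -i 's/^FLIP=False/FLIP=True/' h.py; python3 - <<'E'
from h import *
P=bot.get_tcp_pos(); bot.move_straight(np.array(P)+[0,0,.1],rate=.25)
bot.reach(*tip(-.21,.20,.7))
p,r=np.array(bot.get_tcp_pos()),bot.get_tcp_rot()
im=vision.snapshot("wrist"); cv2.imwrite("pics/w1.png",im[:,:,::-1])
c=vision.get_calibration("wrist"); T=np.eye(4);T[:3,:3]=R.from_rotvec(r).as_matrix();T[:3,3]=p
T=T@c["T_tool_cam"]; np.save("T1.npy",T)
print(p,r,tip(-.21,.2,.7),bot.get_time(),bot.get_wrist_force(),bot.get_opening(),c["T_tool_cam"])
for k in (.43,.3):
  print([np.round(bot.solve_ik(*fold(t,k=k)),2) if bot.solve_ik(*fold(t,k=k)) is not None else None for t in(1.6,1.2,.8)])
P=[[-.13,.095,.07],[-.13,-.095,.07],[-.122,.078,.072],[-.122,-.078,.072]]+[[-.122+d*np.cos(1.626)-n*np.sin(1.626),y,.072+d*np.sin(1.626)+n*np.cos(1.626)] for d,y,n in((.11,.078,.002),(.11,-.078,.002),(.076,.035,.011),(.076,-.035,.011))]
print(proj("wrist",box2w(BP,P),T).round(0).tolist())
E
```

```text
[0.43538    0.15008855 0.1939774 ] [ 0.56511515  2.38689331 -0.20555941] (array([0.43502791, 0.15057732, 0.19387993]), array([ 0.56292502,  2.38697762, -0.20548367])) 5.1167 [0.73730101 0.78577573 0.4285343 ] 0.00039006232624599235 [[ 3.32550478e-04  9.64837695e-01  2.62846176e-01  7.08455975e-02]
 [ 9.99999676e-01 -5.13388598e-04  6.19321551e-04 -5.18881886e-04]
 [ 7.32487008e-04  2.62845885e-01 -9.64837553e-01 -1.61723538e-01]
 [ 0.00000000e+00  0.00000000e+00  0.00000000e+00  1.00000000e+00]]
[array([ 0.37,  0.06, -1.08,  2.23,  0.98,  0.85, -0.26]), array([ 0.33,  0.09, -0.9 ,  2.11,  0.72,  0.82,  0.08]), array([ 0.3 ,  0.18, -0.77,  1.99,  0.52,  0.87,  0.35])]
[array([ 0.3 ,  0.05, -0.88,  2.12,  0.62,  0.83,  0.14]), array([ 0.27,  0.12, -0.76,  2.02,  0.49,  0.88,  0.34]), array([ 0.25,  0.21, -0.67,  1.92,  0.39,  0.93,  0.49])]
[[408.0, 174.0], [226.0, 174.0], [391.0, 180.0], [243.0, 180.0], [411.0, 277.0], [224.0, 277.0], [357.0, 237.0], [277.0, 237.0]]
```

View pics/w1.png

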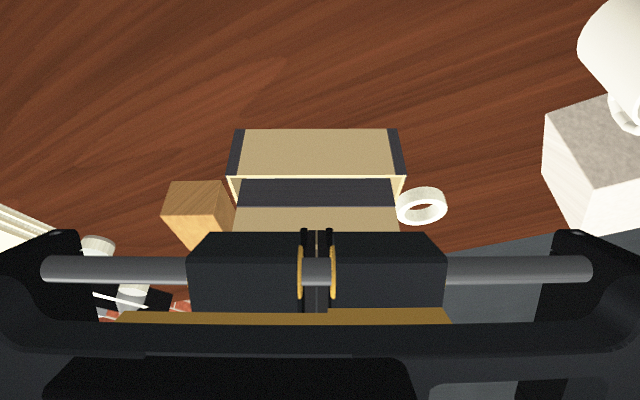

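The box's near top corners appear at (227,176) and (405,176). I predicted (226,174) and (408,174), so the fit is good to about 2 mm. Next is the fold.

```bash
cat > fold.py <<'E'
from h import *
D=.054
p,o=fold(1.65,D,off=.03); bot.move_straight(p,o,rate=.12)
f0=np.array(bot.get_wrist_force()); print(f0.round(1),bot.get_time())
for th in np.r_[np.arange(1.6,.1,-.15),.1,.05]:
    p,o=fold(th,D)
    hit=bot.move_straight(p,o,rate=.08,f_stop=15)
    f=np.array(bot.get_wrist_force())-f0
    print(round(th,2),hit,f.round(1),(np.array(bot.get_tcp_pos())-p).round(4))
    if hit: break
print(bot.get_time())
cv2.imwrite("pics/s2.png",cv2.resize(vision.snapshot("scene")[90:240,210:410,::-1],None,fx=4,fy=4,interpolation=cv2.INTER_CUBIC))
E
python3 fold.py
```

```text
[ 0.3 -0.8  0. ] 6.0417
1.6 False [-1.6  1.1 -0.3] [-0.0001  0.      0.0001]
1.45 False [-0.4  0.4 -0. ] [ 0.0002 -0.0002  0.0004]
1.3 False [-0.3  0.9 -0.3] [-0.0001 -0.0002 -0.    ]
1.15 False [-0.7  0.5  0.2] [-0.0003 -0.0001 -0.0002]
1.0 False [-1.3  0.  -0.4] [-0.0003  0.     -0.0003]
0.85 False [-0.3  1.4  0.7] [-0.0002 -0.     -0.0002]
0.7 False [-0.3  1.6  0.9] [-0.0001 -0.     -0.0002]
0.55 False [-0.4  0.9 -0.1] [-0.     -0.     -0.0001]
0.4 False [-0.5  1.3  0.7] [-0.     -0.0001 -0.0001]
0.25 False [0.  0.8 0.7] [ 0.     -0.     -0.0001]
0.1 False [ 0.2 -0.5  1.7] [ 0.0001 -0.0001  0.    ]
0.05 False [-0.8 -0.1  3.3] [-0.0001  0.0003  0.0003]
9.3583
```

View pics/s2.png

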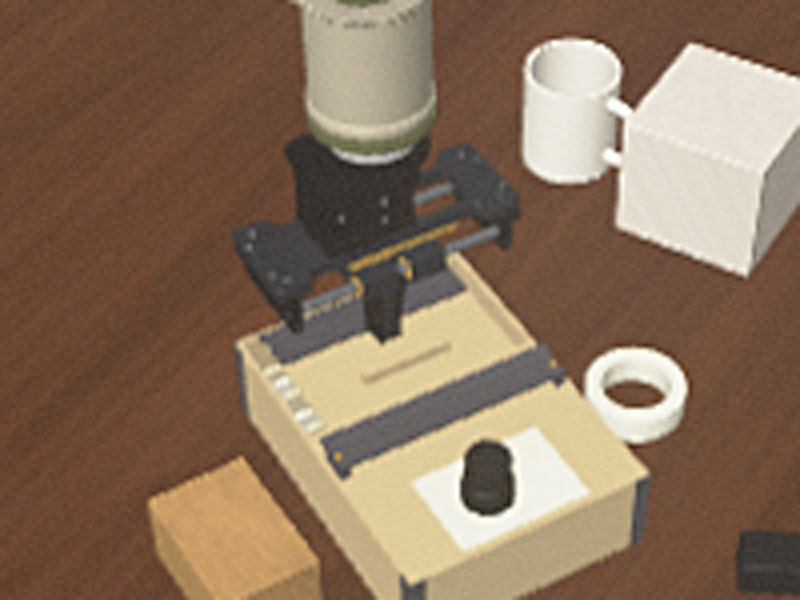

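The flap is almost flat under the fingertips. The ridge is just ahead at (405,365), and the lip and loupe are undisturbed. Now I'll press lightly and slide it, regulating height by force.

```bash
cat > slide.py <<'E'
from h import *
f0=np.array([.3,-.8,0]); ax=np.array([np.cos(BP[2]),np.sin(BP[2]),0])
F=lambda:np.mean([np.array(bot.get_wrist_force())-f0 for _ in range(4) if bot.sleep(.01) is None],axis=0)
x,z=-.122+.054,.0755
def go(): 
    p,o=tip(x,z,0); return bot.move_straight(p,o,rate=.05,f_stop=20)
go(); f=F(); n=0
while f[2]<3.5 and z>.0715: z-=.0005; go(); f=F()
print("flat z",z,f.round(1),bot.get_time())
while x<-.009:
    x+=.002; hit=go(); f=F(); fx=-f@ax
    if f[2]<2.5: z-=.0003
    if f[2]>5: z-=-.0004
    print(round(x*1e3),round(z*1e3,1),hit,round(fx,1),round(f[2],1))
    if hit or fx>9: break
print(bot.get_time(),bot.get_tcp_pos())
np.save("xz.npy",[x,z])
cv2.imwrite("pics/s3.png",cv2.resize(vision.snapshot("scene")[110:240,230:410,::-1],None,fx=4,fy=4,interpolation=cv2.INTER_CUBIC))
E
python3 slide.py
```

```text
return _methods._mean(a, axis=axis, dtype=dtype,
  ret = ret.dtype.type(ret / rcount)
Traceback (most recent call last):
  File "slide.py", line 8, in <module>
    while f[2]<3.5 and z>.0715: z-=.0005; go(); f=F()
          ~^^^
IndexError: invalid index to scalar variable.
```

`bot.sleep` returns a value rather than None, so my averaging filter threw out every sample. Fixing that.

```bash
sed -i 's/ if bot.sleep(.01) is None\]/ if bot.sleep(.01) or True]/' slide.py; python3 slide.py
```

```text
flat z 0.0755 [-3.3  1.1  9.2] 9.975
-66 75.9 False 3.0 6.4
-64 75.6 False 1.9 2.0
-62 75.3 False 0.8 1.7
-60 75.0 False 0.2 1.6
-58 74.7 False 0.4 1.3
-56 74.4 False -0.2 1.3
-54 74.1 False 1.0 1.9
-52 74.1 False 1.4 3.4
-50 74.1 False 2.1 3.5
-48 74.1 False 1.9 3.8
-46 74.1 False 1.8 3.8
-44 74.1 False 1.7 3.9
-42 74.1 False 1.4 3.6
-40 74.1 False 1.6 3.3
-38 74.1 False 1.6 3.8
-36 74.1 False 1.6 3.5
-34 74.1 False 1.8 3.7
-32 74.1 False 1.2 3.9
-30 74.1 False 1.7 3.3
-28 74.1 False 1.4 3.5
-26 74.1 False 1.5 3.2
-24 74.1 False 2.0 3.4
-22 74.1 False 1.7 2.9
-20 74.1 False 1.4 2.9
-18 74.1 False 1.6 2.6
-16 74.1 False 6.2 3.4
-14 74.1 False 12.8 4.9
17.625 [0.60579999 0.06559891 0.07334078]
```

View pics/s3.png

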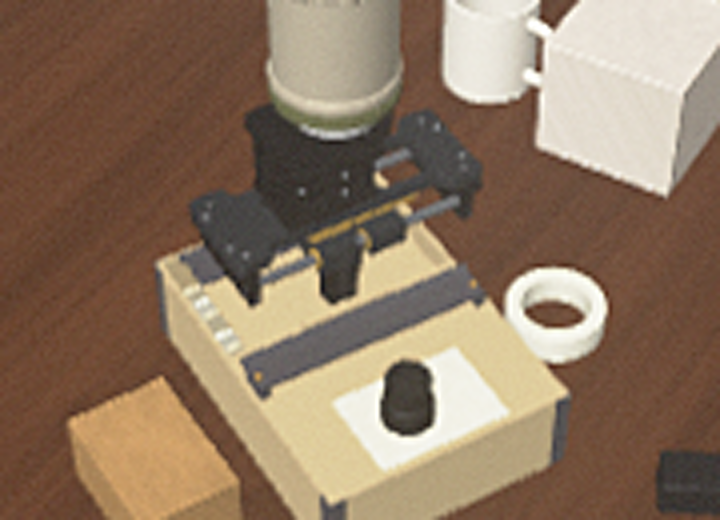

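Force held at about 1.6 N, then rose sharply at box x = -16 mm, which is where the ridge should be with the flap fully out. I'll release, withdraw and check.

```bash
python3 - <<'E'
from h import *
x,z=np.load("xz.npy")
for dx,dz,r in((-.002,.0005,.03),(-.004,.006,.05),(-.03,.09,.15)):
    p,o=tip(x+dx,z+dz,0); bot.move_straight(p,o,rate=r)
p,o=tip(-.17,.2,0.3); bot.move_straight(p,o,rate=.2)
print(bot.get_time(),bot.get_wrist_force())
a=cv2.resize(vision.snapshot("scene")[125:235,235:400,::-1],None,fx=4.8,fy=4.8,interpolation=cv2.INTER_CUBIC)
cv2.imwrite("pics/s4.png",a)
pr=lambda s:((proj("scene",box2w(BP,[[-.122+.072+s,y,.083] for y in(.035,-.035)]))-[235,125])*4.8).round(0).tolist()
print("ridge 0.034:",pr(.034),"0:",pr(0))
E
```

```text
19.95 [0.18177263 0.18574288 0.87065004]
ridge 0.034: [[437.0, 263.0], [335.0, 306.0]] 0: [[409.0, 228.0], [307.0, 270.0]]
```

View pics/s4.png

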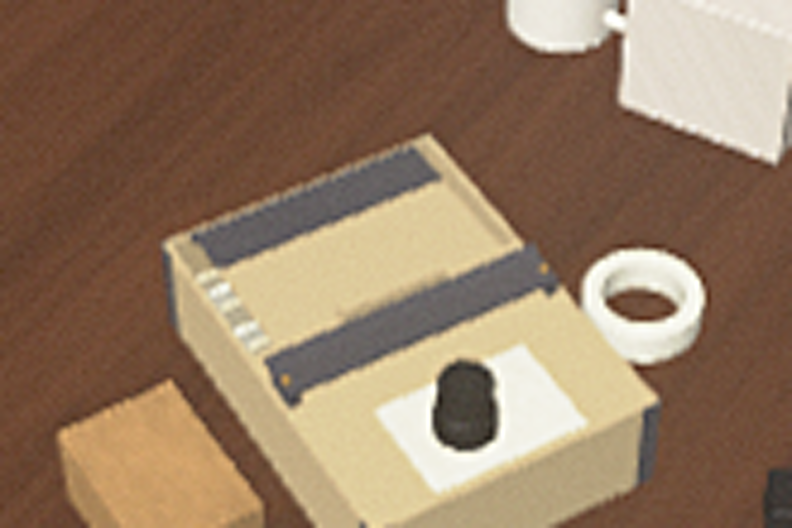

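The flap lies flat with its edge beneath the lip. The ridge's back edge runs from about (342,313) to (452,272), close to the (335,306)–(437,263) predicted for fully out. Nothing touches it and the bystanders look undisturbed, so I'm handing in.

```bash
python3 -c "
from bench import bot
print(bot.finish_job(),bot.get_time())"
```

```text
the job is handed in; nothing more can be done
the job is handed in; nothing more can be done
```

The box is closed and the job is handed in; the clock read 19.95 s at the last check. With closed fingertips I folded the flap flat from about 1.63 rad. I then pushed it by its ridge with a light downward press until it reached the end stop, and backed the arm off.

- **End stop:** sliding took about 1.6 N, then the force rose to 12.8 N. The rise began at box x ≈ -16 mm, where the ridge should be with the flap fully out.
- **Last picture, robot clear:** the flap stays flat with its edge under the lip. The ridge is within about 3 px of the predicted fully-out position, and the loupe, tape roll and card box stand where they did.
- **Disagreements:** the measured sliding force was below the 2.5 N given. The press also peaked at about 9 N for a moment just as the flap went flat, still well within limits. A bug in my force averaging stopped one script early, but only after a small downward move.

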